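Fill a tray with beads from the slide-gate hopper

TASK

Draw the beads off into a tray: clear the tins off the hopper's base plate and stand them upright in the wooden caddy, lift the top tray off the stack and stand it in the white outline under the spout with its long side along the spout, then pull the stiff slide gate up until its pointer is at the red line and no further, and when every bead has run into the tray push the gate fully shut again. Finish with the filled tray lying lengthwise in the middle of the grey felt mat, every bead still in it; leave the other two trays stacked as they are and don't disturb the jar or the spool of thread.

Things in the scene. Friction and masses are not known exactly. Their poses are not given: they have to be found in the camera images.
- hopper: fixed bench bead hopper on a base plate 150 mm wide, 3 mm thick. Origin on the table under the gate; x points from the gate to the hopper's back (spout towards -x), y to its left seen from behind. Bin: 70 mm wide (y), x = -16 to +150 mm, 192 mm high, with a flared open mouth from x = 8 mm back, 230 mm high and 130 mm wide. Bare base plate in front, x = -16 to -215 mm
- spout_lip (a point): middle of the spout's lip, top of its floor, 66 mm above the table, 50 mm in front of the gate. The spout slopes down from the gate and overhangs the base plate: 56 mm wide, underside 62 mm above the table at the lip, side cheeks up to 85 mm high at the lip and 105 mm at the gate. Beads roll out by themselves in a few seconds once the gate is 25 mm or more open
- tray_place (a point): centre of the white outline (117 x 74 mm) on the base plate in front of and partly under the spout, on the plate's surface, 3 mm above the table, 92 mm in front of the gate (at x = -92 mm of the hopper); its axes are the hopper's. A tray standing here catches what falls from the spout: its end reaches 14 mm under the lip with 14 mm to spare above its rim, so it has to be slid in under the lip and drawn out again nearly level
- gate (a joint): how far the slide gate is pulled up, m: 0 is shut (starts at 0 to 0.004), 0.040 is with the black pointer level with the red line on the white scale on the hopper's side (-y), 0.075 is the stop. The steel plate slides straight up and down in guides with about 9 N of friction and 2 N of weight and stays where it is left
- gate_grip (a point): centre of the gate's black bar handle, on top of the gate plate, moves with it; 245 mm above the table when shut. The bar is 64 mm long along the hopper's y, 14 mm thick along the hopper's x and 20 mm high; free all round above the hopper
- tray_top_c (a point): centre, half-way up (22.5 mm above the underside), of the top tray of the stack of three: white open plastic tray 112 (x) x 68 (y) x 45 mm high outside, walls 3.5 mm, inner floor 10.5 mm above its underside, 0.11 kg. Under it a foot 7 mm high, 100 x 56 mm, sits in the mouth of the tray beneath: the stack rises 38 mm a tray
- tray_mid_c (a point): the same point of the middle tray, to be left
- tray_low_c (a point): the same point of the bottom tray, which stands on the table, to be left
- caddy_floor (a point): centre of the floor of the shallow open wooden caddy, fixed, 150 x 150 mm outside, rim 6 mm thick and 12 mm high from the table, floor 4 mm above the table (the height of this point); x and y along its sides. Four tins fit two by two, say at 36 mm either way from the centre
- mat_c (a point): centre of the top of the grey felt mat, fixed, 120 mm (its x) by 170 mm (its y), 3 mm thick. The filled tray lies here with its long side along the mat's y
- tin1_c (a point): one of four screw-top aluminium tins (rivets), an upright cylinder 44 mm in diameter and 38 mm high, about 0.09 kg; red lid. Two to four of them are there. They stand on the hopper's base plate where the tray has to go. The point is the tin's centre, half-way up
- tin2_c (a point): one of four screw-top aluminium tins (rivets), an upright cylinder 44 mm in diameter and 38 mm high, about 0.09 kg; yellow lid. Two to four of them are there. They stand on the hopper's base plate where the tray has to go. The point is the tin's centre, half-way up
- tin3_c (a point): one of four screw-top aluminium tins (rivets), an upright cylinder 44 mm in diameter and 38 mm high, about 0.09 kg; black lid. Two to four of them are there. They stand on the hopper's base plate where the tray has to go. The point is the tin's centre, half-way up
- tin4_c (a point): one of four screw-top aluminium tins (rivets), an upright cylinder 44 mm in diameter and 38 mm high, about 0.09 kg; brass lid. Two to four of them are there. They stand on the hopper's base plate where the tray has to go. The point is the tin's centre, half-way up
- bead1_c (a point): one of the turquoise wooden beads, a ball 22 mm in diameter, 12 g; all six wait in the hopper behind the gate. The point is its centre
- bead2_c (a point): one of the turquoise wooden beads, a ball 22 mm in diameter, 12 g; all six wait in the hopper behind the gate. The point is its centre
- bead3_c (a point): one of the turquoise wooden beads, a ball 22 mm in diameter, 12 g; all six wait in the hopper behind the gate. The point is its centre
- bead4_c (a point): one of the turquoise wooden beads, a ball 22 mm in diameter, 12 g; all six wait in the hopper behind the gate. The point is its centre
- bead5_c (a point): one of the turquoise wooden beads, a ball 22 mm in diameter, 12 g; all six wait in the hopper behind the gate. The point is its centre
- bead6_c (a point): one of the turquoise wooden beads, a ball 22 mm in diameter, 12 g; all six wait in the hopper behind the gate. The point is its centre
- jar: bystander: glass jar with a brass lid, 57 mm in diameter, 89 mm high; origin at the centre of its underside
- spool: bystander: spool of waxed thread, 52 mm in diameter, 52 mm high; origin at the centre of its underside

How it is judged:
By the outcome, as a careful person would: the job done as asked, in the order asked, and still so for the second after the job is handed in, with the robot touching nothing.
Of tin1, tin2, tin3, tin4 only 2 to 4 are there at a start; the rules pass over those that are not, and their reading is None.
At some moment in a run one of tin1, tin2, tin3, tin4 may be knocked a few centimetres aside while the robot is not near it.
It also fails if it takes over 210 s, if anything falls off the work surface, if the arm or the gripper's body presses on something with over 40 N, if the wrist force passes 120 N, or if a joint passes its speed limit or range.

ROBOT

A 7-joint arm with a two-finger parallel gripper is mounted at the origin on the work surface. World frame = base frame: x ahead of the robot, y to its left, z up, the work surface at z = 0. Lengths are in m, angles in rad, forces in N, time in s.
With the tool pointing down it reaches from about 0.425 to 0.875 m from the base axis. Payload 4.7 kg.
Tool frame: the origin (TCP) lies at the very end of the fingers, on their centre line; the grasp point (between the pads) lies 19 mm behind it; z points along the fingers, y is the line along which they close (so a half turn about z gives the same grasp; the last joint's range is limited). The gripper opens to 87 mm and grips with 3 to 60 N. Pads are 19 mm wide; open, the fingers measure 117 mm over their backs; the gripper's body (75 mm by 190 mm) begins 51 mm behind the grasp point.
Start: joints at [-1.104, 0.321, -0.07, 1.45, 0.023, 1.371, -0.057], TCP at [0.284, 0.585, 0.195] pointing down, gripper open.
Joint ranges: [-2.86, 2.86], [-0.3, 2.09], [-1.38, 1.24], [0.06, 2.45], [-1.56, 4.7], [0.09, 2.05], [-2.69, 2.69]. Speed limits (rad/s): [2.57, 2.57, 3.14, 3.14, 3.14, 3.14, 3.14].

INTERFACE

Orientations are given as a rotation vector (axis times angle).
In Python, from bench import get_state, get_image, get_calibration, close_job gives the robot as it stands.
- The arm moves only by the shell command python3 -m crank 'ROWS' [FORCE]. ROWS is JSON, a list of rows, each a list of 5 numbers: the opening, from 0 (shut) to 1 (fully open), then the shift along the world's x, y, z in units of 0.2 m (1.0 is 0.2 m), then the turn about the world's z in units of 2 pi rad (1.0 is 2 pi rad). A call has 1 to 5 rows; each row is the pose to reach, as a shift and turn from the pose commanded when the call began, turning the shorter way round; what a row does not reach only later rows make up. A row lasts 1/8 s, in which the tool goes at most 62.5 mm and 10.7 degrees, less where a joint would pass 70% of its speed; a pose out of reach is approached as far as the arm can. A call with a number of a shift or a turn outside -1 to 1 is refused whole. A call with a gripper value outside its range is refused whole. The fingers move at their own pace and stop on an object; FORCE is the grip in N (left out, the last holds). Time passes only in rows, so rows that repeat a pose let the fingers close. It gives the time, the measured TCP pose, the force, the opening and the grip force at its end, in the units of the state.
- get_state(): the state, without advancing time (a new reading comes with each control period).
- get_image(name): name is "side" or "top" or "wrist"; returns the picture (384x512x3 uint8, red, green, blue); there is no depth.
- get_calibration(name): a dict with "fovy" (degrees; the focal length in pixels is half the picture's height over the tangent of half this angle, whatever the lens; pixels are square), "cx", "cy" (the principal point, pixels), "R" (3x3) and "t" (3): a world point X has camera coordinates R X + t. Camera axes: x right, y down, z forward; pixel columns grow to the right and rows downward; lengths in m; the calibration is good to about 2 mm. A picture is of the moment at which its call begins: read the wrist's pose just before it. get_calibration takes no time and is no camera call; for the wrist camera it gives the pose at the moment of the call.
- close_job(): hands the job in; it is judged then, once.
The state is a dict: "time": time; "joint_positions": joint angles; "qd": joint speeds; "joint_torque": joint torques, N m; "position": TCP position; "tool_rot": TCP orientation; "ft_force": force on the tool from outside, world axes, zero at the start; "torque": the same for the moment, N m; "grip_width": opening from 0.0 (shut) to 1.0 (fully open); "grip_force": force on a finger pad.
Only numpy, scipy, OpenCV 4.12 (cv2) and the standard library are available. Lean on these libraries where they do the work, as an engineer would, in place of code of your own. Each camera call takes 0.05 s, during which the arm holds its last target. There are 200 camera calls.

## Working session

There is one attempt and no reset: what is moved stays moved. The work goes in short steps, Python scripts to look and compute and a shell command to move; the robot and the scene stay as the last step left them, time stands still between calls to the robot, and variables do not carry over. Pictures are saved under pics/ and viewed, at most 14 in all, crops included, and the job is handed in when it is done.

```bash
ls; mkdir -p pics; cat > h.py <<'E'
import numpy as np, cv2
from bench import *
def save(n,f,s=1.0):
    im=get_image(n); cv2.imwrite('pics/'+f+'.png',im[:,:,::-1]); return im
def ray(n,u,v,z,c=None):
    c=c or get_calibration(n); R=np.array(c['R']);t=np.array(c['t']);f=192/np.tan(np.radians(c['fovy']/2))
    C=-R.T@t; d=R.T@np.array([(u-c['cx'])/f,(v-c['cy'])/f,1]); return C+d*(z-C[2])/d[2]
def proj(n,X,c=None):
    c=c or get_calibration(n); p=np.array(c['R'])@np.array(X)+np.array(c['t']);f=192/np.tan(np.radians(c['fovy']/2))
    return f*p[0]/p[2]+c['cx'],f*p[1]/p[2]+c['cy']
E
python3 - <<'E'
from h import *
a=save('top','t0');b=save('side','s0')
print(get_calibration('top'),get_calibration('side'));print(get_state())
E
```

```text
pics
{'fovy': 52.59099943575491, 'cx': 252.66063343683453, 'cy': 196.51889286764074, 'R': array([[ 1.27340439e-04, -9.99665949e-01, -2.58451985e-02],
       [-9.94151249e-01,  2.66464165e-03, -1.07963852e-01],
       [ 1.07996655e-01,  2.57077845e-02, -9.93818813e-01]]), 't': array([0.02676019, 0.64314538, 1.01583055])} {'fovy': 53.064018099910726, 'cx': 262.5108560340624, 'cy': 194.39565903056598, 'R': array([[-9.99929229e-01, -9.87180524e-04, -1.18558951e-02],
       [ 7.44541976e-03,  7.25345736e-01, -6.88344484e-01],
       [ 9.27914325e-03, -6.88384042e-01, -7.25287053e-01]]), 't': array([0.59799325, 0.10873959, 1.24166422])}
{'time': 0.1, 'joint_positions': array([-1.10387333,  0.3217475 , -0.07005664,  1.4515324 ,  0.02264526,
        1.37082776, -0.05689053]), 'qd': array([-1.72952837e-03, -8.05064241e-04, -1.87377605e-03, -4.41791195e-03,
       -7.08260740e-04,  4.84278990e-05,  6.05622996e-04]), 'joint_torque': array([-7.17189073e-05, -4.92569232e+01, -4.05663522e-01, -3.13404751e+01,
       -6.41284115e-02,  3.92627658e-02,  6.33696777e-05]), 'position': array([0.28421941, 0.58396431, 0.19428198]), 'tool_rot': array([-7.05146791e-01, -3.06118193e+00,  2.68941800e-03]), 'ft_force': array([ 0.69543043, -0.7698964 ,  0.08403707]), 'torque': array([-0.02406685, -0.0394259 , -0.01960383]), 'grip_force': 0.0, 'grip_width': 0.999509726954866}
```

View pics/t0.png

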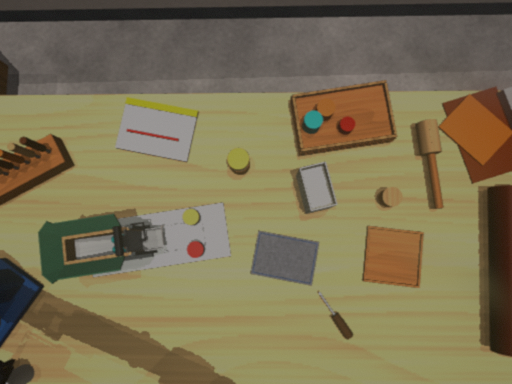

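View pics/s0.png

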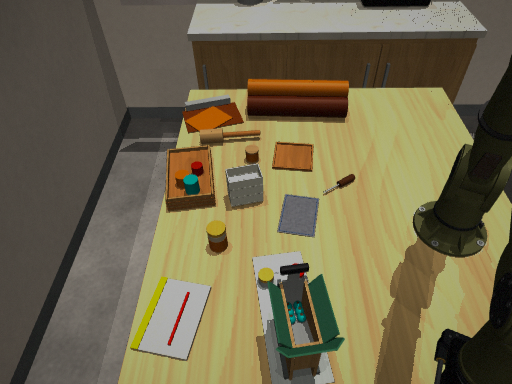

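The top view shows two tins, yellow (191,217) and red (196,249). The hopper's spout points right, the stack is at (317,188), the mat at (285,258), the caddy at (393,257), the jar at (238,160) and the spool at (391,197). Next I'll measure them.

```bash
python3 - <<'E'
from h import *
a=cv2.imread('pics/t0.png')
def up(x0,x1,y0,y1): return cv2.resize(a[y0:y1,x0:x1],None,fx=5,fy=5,interpolation=cv2.INTER_CUBIC)
cv2.imwrite('pics/c1.png',cv2.resize(a[195:285,95:240],None,fx=5.5,fy=5.5,interpolation=cv2.INTER_CUBIC))
hsv=cv2.cvtColor(a,cv2.COLOR_BGR2HSV)
for n,p in dict(plate=(225,240),table=(250,215),mat=(285,258),caddy=(393,257),tray=(317,188),red=(196,249),yel=(191,216),bead=(90,245)).items(): print(n,hsv[p[1],p[0]])
def rect(mask,x0,x1,y0,y1,z,n):
    m=np.zeros_like(mask);m[y0:y1,x0:x1]=mask[y0:y1,x0:x1]
    cs,_=cv2.findContours(m,cv2.RETR_EXTERNAL,cv2.CHAIN_APPROX_NONE);c=max(cs,key=cv2.contourArea)
    w=np.array([ray('top',u+0.,v+0.,z)[:2] for u,v in c[:,0]],np.float32)*1000
    r=cv2.minAreaRect(w);print(n,np.round(r[0]),np.round(r[1]),round(r[2],1));return c
H,S,V=[hsv[:,:,i] for i in range(3)]
rect((((S<75))*255).astype(np.uint8),240,330,222,295,.003,'mat')
rect((((H<15)&(S>90))*255).astype(np.uint8),355,430,215,300,.012,'caddy')
rect(((S<70)*255).astype(np.uint8),285,345,155,222,.121,'tray')
rect(((((H<6)|(H>174))&(S>140))*255).astype(np.uint8),180,212,235,262,.041,'red')
rect((((H>22)&(H<32)&(S>140)&(V>100))*255).astype(np.uint8),180,202,206,228,.041,'yel')
E
```

```text
plate [ 12   8 152]
table [ 29  87 153]
mat [ 8 10 98]
caddy [ 14 165 144]
tray [ 20  10 151]
red [  3 177 153]
yel [ 29 136 152]
bead [ 21  12 145]
mat [479. -63.] [242. 135.] 84.5
caddy [ 476. -350.] [145. 130.] 83.3
tray [ 658. -133.] [116.  81.] 13.5
red [503. 178.] [37. 40.] 0.1
yel [596. 208.] [0. 0.] 0.0
```

View pics/c1.png

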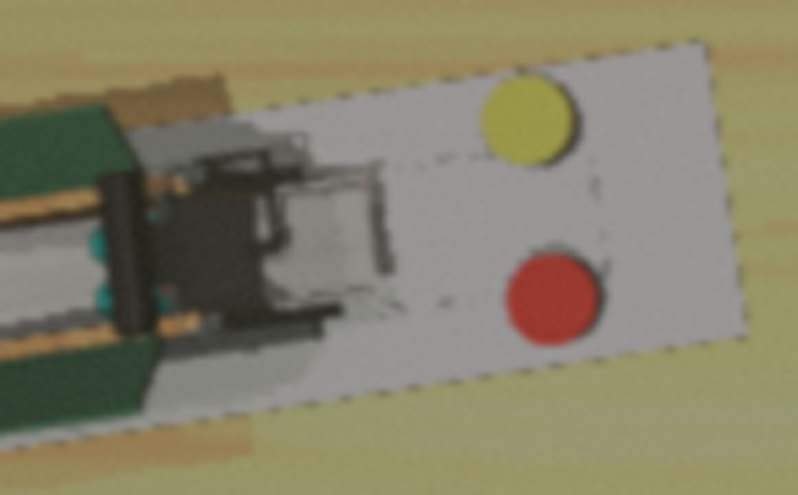

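The crop shows the plate's front corners at crop (706,42) and (746,338), the red lid at (552,299), the yellow lid at (529,120) and the handle at (128,255).

```bash
cat >> h.py <<'E'
def rect(a,cond,x0,x1,y0,y1,z,n,cam='top',op=0):
    m=np.zeros(a.shape[:2],np.uint8);m[y0:y1,x0:x1]=cond[y0:y1,x0:x1]*255
    if op: m=cv2.morphologyEx(m,cv2.MORPH_OPEN,np.ones((op,op)))
    cs,_=cv2.findContours(m,cv2.RETR_EXTERNAL,cv2.CHAIN_APPROX_NONE);c=max(cs,key=cv2.contourArea)
    r=cv2.minAreaRect(c); b=cv2.boxPoints(r)
    w=np.array([ray(cam,u,v,z)[:2] for u,v in c[:,0]],np.float32)*1000
    r2=cv2.minAreaRect(w);print(n,'px',np.round(r[0],1),np.round(r[1],1),'mm',np.round(r2[0],1),np.round(r2[1],1),'ang',round(r2[2],1));return r2
E
python3 - <<'E'
from h import *
a=cv2.imread('pics/t0.png');hsv=cv2.cvtColor(a,cv2.COLOR_BGR2HSV);H,S,V=[hsv[:,:,i].astype(int) for i in range(3)]
rect(a,S<40,240,330,222,295,.003,'mat',op=3)
rect(a,(H<20)&(S>120),355,430,215,300,.012,'caddy',op=3)
rect(a,S<40,290,345,155,222,.121,'tray',op=3)
rect(a,(H<6)&(S>140),180,212,235,262,.041,'red')
rect(a,(H>24)&(H<32)&(S>120),180,202,206,228,.041,'yel',op=3)
for n,u,v,z in [('cT',706,42,3),('cB',746,338,3),('B0',0,449,3),('T1',345,98,3),('redc',552,299,41),('yelc',529,120,41),('handle',128,255,255),('out',595,190,3),('lipT',372,165,85),('lipB',388,272,66)]:
    print(n,np.round(ray('top',95+(u+.5)/5.5-.5,195+(v+.5)/5.5-.5,z/1000)*1000,1))
for n,u,v,z in [('jar',238,158,.089),('spool',391,196,.052)]: print(n,np.round(ray('top',u,v,z)*1000))
E
```

```text
mat px [284.6 257.6] [61.9 43.5] mm [478.8 -60.1] [168.2 117.8] ang 79.2
caddy px [393.1 256.4] [58.2 56.1] mm [ 483.1 -351.5] [151.5 150. ] ang 83.4
tray px [315.7 186.8] [45.3 24.3] mm [ 657.9 -132.6] [112.5  60.3] ang 13.4
red px [195.5 249. ] [14. 15.] mm [502.5 178. ] [36.9 40.2] ang 0.1
yel px [191.  216.5] [13. 14.] mm [589.  191.5] [38.1 34.9] ang 89.9
cT [630.9 109.7   3. ]
cB [482.4  88.4   3. ]
B0 [426.9 462.5   3. ]
T1 [602.7 293.2   3. ]
redc [502.6 179.4  41. ]
yelc [589.3 192.1  41. ]
handle [524.9 307.2 255. ]
out [556.1 165.1   3. ]
lipT [565.8 257.2  85. ]
lipB [515.9 253.3  66. ]
jar [738.  63.  89.]
spool [ 642. -339.   52.]
```

```bash
python3 -m crank '[[1,0.1,-0.2,0.3,-0.03],[1,0.2,-0.45,0.5,-0.06],[1,0.35,-0.7,0.5,-0.09],[1,0.5,-1,0.5,-0.12],[1,0.5,-1,0.5,-0.14]]' 20
python3 -m crank '[[1,0.15,-0.25,0,-0.014],[1,0.3,-0.5,0,-0.014],[1,0.45,-0.8,-0.2,-0.014],[1,0.59,-1,-0.4,-0.014],[1,0.59,-1,-0.4,-0.014]]'
python3 - <<'E'
from h import *
from scipy.spatial.transform import Rotation as Ro
s=get_state();print(s['position'],np.degrees(np.arctan2(*Ro.from_rotvec(s['tool_rot']).as_matrix()[:2,1][::-1])),s['joint_positions'])
c=get_calibration('wrist');a=save('wrist','w1');print(c)
for X in [(.5026,.179,.041),(.589,.192,.041)]: print(proj('wrist',X,c))
E
```

```text
time: 0.72
position: [0.3877, 0.3795, 0.2958]
tool_rot: [1.956, 2.456, 0.001]
ft_force: [-0.2, 0.5, 0.2]
grip_width: 0.999
grip_force: 0.0
time: 1.35
position: [0.5023, 0.1797, 0.2124]
tool_rot: [-2.055, -2.375, 0.008]
ft_force: [-0.0, 0.1, 1.1]
grip_width: 1.001
grip_force: 0.0
[0.50231754 0.17969271 0.21241002] 8.261028217329178 [-0.71550689  0.06414412  0.33744588  1.72271703 -0.01989389  1.36305868
 -0.23031694]
{'fovy': 66.58890365267625, 'cx': 254.18866964997878, 'cy': 191.93955630115656, 'R': array([[ 0.98966279,  0.14336084, -0.00390244],
       [ 0.13757867, -0.94136048,  0.30807881],
       [ 0.04049284, -0.30543103, -0.95135284]]), 't': array([-0.52132206,  0.05928859,  0.44340144])}
(np.float64(255.4400427105442), np.float64(170.26503013456292))
(np.float64(324.55113382296275), np.float64(169.9597987521987))
```

View pics/w1.png

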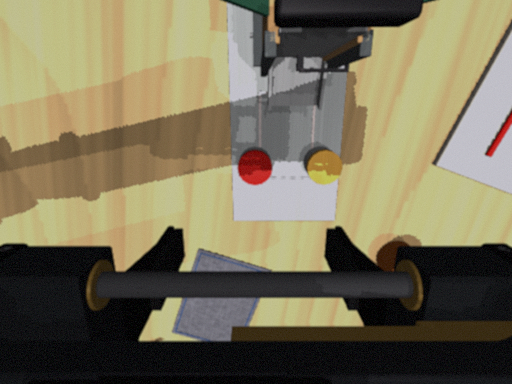

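The wrist view shows the red lid at (255,167) and the yellow at (324,166), both where predicted. I'll grip the red tin.

```bash
python3 -m crank '[[0.8,0,0,-0.3,0],[0.8,0,0.005,-0.6,0],[0.8,0,0.005,-0.85,0],[0.8,0,0.005,-0.98,0],[0.8,0,0.005,-0.98,0]]'
python3 -m crank '[[0.3,0,0,0,0],[0.3,0,0,0,0],[0.3,0,0,0,0],[0.3,0,0,0,0],[0.3,0,0,0,0]]' 20
```

```text
time: 2.02
position: [0.5003, 0.1866, 0.0178]
tool_rot: [-2.044, -2.383, 0.006]
ft_force: [0.3, 0.3, 0.5]
grip_width: 0.804
grip_force: 0.0
time: 2.65
position: [0.5025, 0.1855, 0.0195]
tool_rot: [2.048, 2.382, 0.001]
ft_force: [0.7, 0.1, -0.0]
grip_width: 0.34
grip_force: 0.0
```

```bash
python3 - <<'E'
from h import *
a=save('wrist','w2');b=save('side','s2');t=save('top','t2')
m=np.vstack([cv2.resize(t[180:290,90:250],(640,440)),])
cv2.imwrite('pics/m2.png',np.hstack([cv2.resize(t[180:280,130:250],(400,333)),cv2.resize(b[240:340,230:350],(400,333))])[:,:,::-1])
print(get_state()['grip_width'],get_state()['position'])
E
```

```text
0.31398664925364106 [0.50238718 0.18547464 0.01928047]
```

View pics/m2.png

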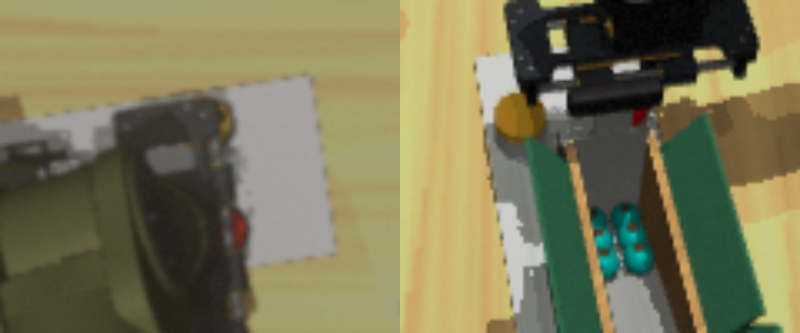

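View pics/w2.png

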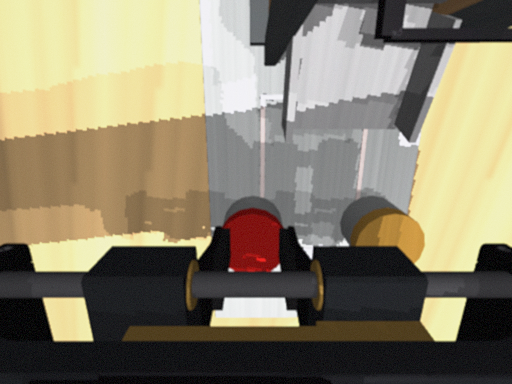

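The red tin is between the fingertips but ahead of the pads (lid at about (253,238) in the wrist view). I'll work out the offset.

```bash
python3 - <<'E'
from h import *
import cv2
c=get_calibration('wrist')
a=cv2.imread('pics/w2.png');h=cv2.cvtColor(a,cv2.COLOR_BGR2HSV);H,S,V=[h[:,:,i].astype(int) for i in range(3)]
m=((H<6)|(H>174))&(S>140)&(V>60)
ys,xs=np.nonzero(m);print(xs.min(),xs.max(),ys.min(),ys.max())
for u,v in [(xs.mean(),ys.min()),(xs.min(),237),(xs.max(),237)]: print(np.round(ray('wrist',u,v,.041,c)*1000,1))
print('TCP px',proj('wrist',get_state()['position'],c), 'yellow',np.round(ray('wrist',389,235,.041,c)*1000,1))
a=cv2.imread('pics/w1.png')
h=cv2.cvtColor(a,cv2.COLOR_BGR2HSV);H,S,V=[h[:,:,i].astype(int) for i in range(3)]
m=((H<6)|(H>174))&(S>140)&(V>60);m[:, 300:]=0;ys,xs=np.nonzero(m);print('w1',xs.min(),xs.max(),ys.min(),ys.max())
E
```

```text
222 282 208 271
[497.7 207.6  41. ]
[481.  185.2  41. ]
[518.6 190.9  41. ]
TCP px (np.float64(255.24870112594598), np.float64(226.86734913660086)) yellow [585.2 202.4  41. ]
w1 238 270 150 184
```

```bash
python3 - <<'E'
from h import *
from scipy.spatial.transform import Rotation as Ro
c=get_calibration('wrist');s=get_state();R=Ro.from_rotvec(s['tool_rot']).as_matrix();p=s['position']
a=cv2.imread('pics/w2.png');k=4
im=cv2.resize(a[190:320,160:330],None,fx=k,fy=k,interpolation=cv2.INTER_CUBIC)
def mark(X,col):
    u,v=proj('wrist',X,c);cv2.circle(im,(int((u-160)*k),int((v-190)*k)),3,col,-1)
for w in (.015,.022):
  for sg in (1,-1):
    for xx in (-.0095,.0095): mark(p+R@[xx,sg*w,0],(0,255,0) if w<.02 else (255,0,0))
th=np.linspace(0,2*np.pi,40)
for q in th: mark((.5026+.022*np.cos(q),.1795+.022*np.sin(q),.041),(0,255,255)); mark((.5026+.022*np.cos(q),.1795+.022*np.sin(q),.003),(255,0,255))
cv2.imwrite('pics/m3.png',im); print(s['ft_force'],R[:,0])
E
```

```text
[ 0.02200334  0.86951176 -0.00788944] [-1.49776786e-01  9.88719835e-01 -4.17388383e-05]
```

View pics/m3.png

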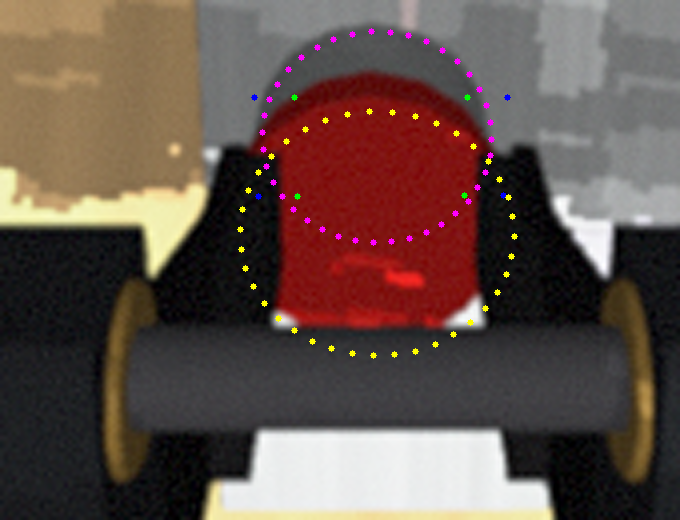

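The fingers closed past 44 mm, so they are gripping only the near edge of the tin. I'll open, go forward 18 mm and close again.

```bash
python3 -m crank '[[0.8,0,0,0,0],[0.8,0,0,0,0],[0.8,0,0,0,0],[0.8,0,0,0,0],[0.8,0,0,0,0]]' 15
python3 -m crank '[[0.8,-0.01,0.05,0,0],[0.8,-0.015,0.09,0,0],[0.8,-0.015,0.09,0,0],[0.4,-0.015,0.09,0,0],[0.4,-0.015,0.09,0,0]]'
python3 -m crank '[[0.4,0,0,0,0],[0.4,0,0,0,0],[0.4,0,0,0,0],[0.4,0,0,0,0]]' 20
python3 - <<'E'
from h import *
save('wrist','w4');t=save('top','t4')
E
```

```text
time: 3.42
position: [0.5024, 0.1855, 0.0193]
tool_rot: [2.048, 2.382, 0.0]
ft_force: [-0.8, -0.4, 0.6]
grip_width: 0.764
grip_force: 0.0
time: 4.05
position: [0.4995, 0.2032, 0.0193]
tool_rot: [2.049, 2.382, -0.0]
ft_force: [0.6, 0.1, 0.8]
grip_width: 0.651
grip_force: 0.0
time: 4.55
position: [0.4994, 0.2035, 0.0193]
tool_rot: [2.048, 2.382, 0.0]
ft_force: [0.3, 0.8, -0.5]
grip_width: 0.404
grip_force: 0.0
```

View pics/w4.png

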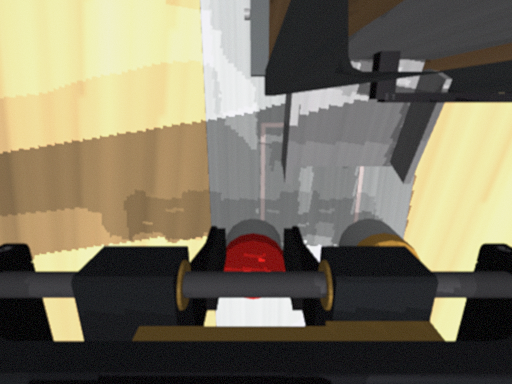

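The fingers again closed past 44 mm with no force, and they overlap the lid in the picture. The tips seem to sit higher than the reported TCP. I'll go back over the tin, open, and feel downward in small steps.

```bash
python3 -m crank '[[0.8,0,0,0,0],[0.8,0,0,0,0],[0.8,0.005,-0.05,0,0],[0.8,0.01,-0.1,0,0],[0.8,0.01,-0.1,0,0]]' 15
python3 -m crank '[[0.8,0,0,-0.025,0],[0.8,0,0,-0.025,0],[0.8,0,0,-0.025,0]]'
python3 -m crank '[[0.8,0,0,-0.025,0],[0.8,0,0,-0.045,0],[0.8,0,0,-0.045,0]]'
python3 - <<'E'
from h import *
save('wrist','w5');a=save('side','s5')
w=cv2.imread('pics/w5.png');s=cv2.imread('pics/s5.png')
cv2.imwrite('pics/m5.png',np.hstack([cv2.resize(w[180:320,150:420],(400,300)),cv2.resize(s[230:330,230:350],(390,300),interpolation=cv2.INTER_CUBIC)]))
E
```

```text
time: 5.28
position: [0.5016, 0.1818, 0.0193]
tool_rot: [2.051, 2.379, -0.001]
ft_force: [0.2, 0.4, -0.8]
grip_width: 0.786
grip_force: 0.0
time: 5.65
position: [0.5013, 0.1838, 0.0142]
tool_rot: [-2.048, -2.383, 0.0]
ft_force: [-0.3, -0.3, 0.3]
grip_width: 0.802
grip_force: 0.0
time: 6.02
position: [0.501, 0.1833, 0.0047]
tool_rot: [-2.048, -2.382, 0.001]
ft_force: [-0.1, -0.1, 0.2]
grip_width: 0.797
grip_force: 0.0
```

View pics/m5.png

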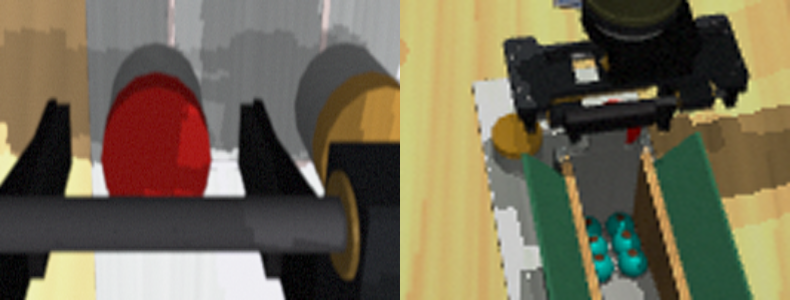

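The tin is centred between the open fingers and there is no contact yet. I'll close here.

```bash
python3 -m crank '[[0.4,0,0,0,0],[0.4,0,0,0,0],[0.4,0,0,0,0],[0.4,0,0,0,0],[0.4,0,0,0,0]]' 20
```

```text
time: 6.75
position: [0.5015, 0.1835, 0.0054]
tool_rot: [2.048, 2.382, 0.0]
ft_force: [0.0, 0.8, 1.0]
grip_width: 0.493
grip_force: 20.0
```

It gripped at 43 mm, so the real fingertips sit about 22–30 mm above the reported z, and I'll allow for that. Next I carry the tin to the caddy's near far-side slot (443,-383).

```bash
python3 -m crank '[[0.4,0,0,0.25,0],[0.4,0,-0.2,0.5,0],[0.4,-0.05,-0.5,0.5,0],[0.4,-0.1,-0.8,0.5,0],[0.4,-0.1,-1,0.5,0]]'
python3 -m crank '[[0.4,-0.05,-0.3,0,0],[0.4,-0.1,-0.6,0,0],[0.4,-0.15,-0.9,0,0],[0.4,-0.15,-1,0,0],[0.4,-0.15,-1,0,0]]'
python3 -m crank '[[0.4,-0.02,-0.3,0,0],[0.4,-0.04,-0.6,0,0],[0.4,-0.04,-0.83,0,0],[0.4,-0.04,-0.83,0,0],[0.4,-0.04,-0.83,0,0]]'
python3 - <<'E'
from h import *
s=get_state();print(s['position'],s['grip_width'],s['ft_force'])
t=save('top','t6')
a=cv2.cvtColor(t,cv2.COLOR_RGB2HSV);H,S,V=[a[:,:,i].astype(int) for i in range(3)]
rect(a,(H>24)&(H<32)&(S>120),180,202,206,228,.041,'yel',op=3)
E
```

```text
time: 7.38
position: [0.4802, -0.0194, 0.1053]
tool_rot: [-2.051, -2.379, -0.0]
ft_force: [2.1, 0.2, -1.0]
grip_width: 0.497
grip_force: 20.0
time: 8.0
position: [0.4507, -0.2181, 0.1052]
tool_rot: [2.053, 2.378, -0.001]
ft_force: [0.0, 0.4, -1.2]
grip_width: 0.492
grip_force: 20.0
time: 8.62
position: [0.4442, -0.3801, 0.1045]
tool_rot: [-2.045, -2.383, -0.002]
ft_force: [1.5, -0.4, -0.2]
grip_width: 0.495
grip_force: 20.0
[ 0.44418562 -0.38012494  0.10451048] 0.4946511681162421 [ 1.54716349 -0.39622426 -0.21921481]
yel px [191.  216.5] [13. 14.] mm [589.  191.5] [38.  34.9] ang 89.9
```

```bash
python3 -m crank '[[0.4,0,0,-0.25,0],[0.4,0,0,-0.4,0],[0.4,0,0,-0.46,0],[0.4,0,0,-0.475,0],[0.4,0,0,-0.475,0]]'
python3 -m crank '[[0.4,0,0,-0.01,0],[0.4,0,0,-0.01,0],[0.65,0,0,-0.01,0],[0.65,0,0,-0.01,0],[0.65,0,0,-0.01,0]]'
python3 -m crank '[[0.65,0,0,0.2,0],[0.65,0,0.1,0.5,0],[0.8,0.1,0.4,0.5,0],[0.8,0.2,0.7,0.5,0],[0.8,0.3,1,0.5,0]]'
python3 -m crank '[[0.8,0.1,0.3,0,0],[0.8,0.2,0.6,0,0],[0.8,0.3,0.9,0,0],[0.8,0.35,1,0,0],[0.8,0.35,1,0,0]]'
python3 - <<'E'
from h import *
s=get_state();print(s['position'],s['grip_width'],s['ft_force'])
t=save('top','t7')
a=cv2.cvtColor(t,cv2.COLOR_RGB2HSV);H,S,V=[a[:,:,i].astype(int) for i in range(3)]
rect(a,((H<6)|(H>174))&(S>140),355,430,215,300,.042,'red',op=0)
rect(a,(H>24)&(H<32)&(S>120),180,202,206,228,.041,'yel',op=3)
E
```

```text
time: 9.3
position: [0.4444, -0.3827, 0.0114]
tool_rot: [2.046, 2.381, 0.001]
ft_force: [0.7, 0.3, -0.9]
grip_width: 0.498
grip_force: 20.0
time: 9.93
position: [0.4435, -0.3826, 0.0084]
tool_rot: [2.048, 2.382, 0.0]
ft_force: [0.5, 0.2, 0.5]
grip_width: 0.64
grip_force: 0.0
time: 10.55
position: [0.5033, -0.1831, 0.1088]
tool_rot: [2.048, 2.381, 0.002]
ft_force: [0.4, -0.6, -0.3]
grip_width: 0.791
grip_force: 0.0
time: 11.18
position: [0.573, 0.0167, 0.108]
tool_rot: [2.044, 2.385, -0.001]
ft_force: [0.2, -0.9, 0.6]
grip_width: 0.801
grip_force: 0.0
[0.57301448 0.01674109 0.10803552] 0.8011143938499211 [ 0.17818889 -0.88053066  0.5747671 ]
red px [410.5 272. ] [14. 15.] mm [ 443.6 -385.6] [35.9 39. ] ang 0.1
yel px [191.  216.5] [13. 14.] mm [589.  191.5] [38.  34.9] ang 89.9
```

```bash
python3 -m crank '[[0.8,0.03,0.3,0,0],[0.8,0.06,0.6,0,0],[0.8,0.08,0.88,-0.1,0],[0.8,0.08,0.88,-0.25,0],[0.8,0.08,0.88,-0.4,0]]'
python3 -m crank '[[0.8,0,0,-0.1,0],[0.8,0,0,-0.11,0],[0.8,0,0,-0.11,0]]'
python3 -m crank '[[0.4,0,0,0,0],[0.4,0,0,0,0],[0.4,0,0,0,0],[0.4,0,0,0,0],[0.4,0,0,0,0]]' 20
```

```text
time: 11.85
position: [0.5892, 0.1885, 0.0278]
tool_rot: [2.05, 2.378, -0.001]
ft_force: [0.8, 0.0, 0.1]
grip_width: 0.794
grip_force: 0.0
time: 12.22
position: [0.5895, 0.1904, 0.0073]
tool_rot: [2.049, 2.38, 0.002]
ft_force: [0.5, 0.4, 0.1]
grip_width: 0.799
grip_force: 0.0
time: 12.85
position: [0.5889, 0.1914, 0.0067]
tool_rot: [2.048, 2.382, 0.001]
ft_force: [0.7, 0.7, 2.2]
grip_width: 0.494
grip_force: 20.0
```

```bash
python3 -m crank '[[0.4,0,0,0.25,0],[0.4,0,-0.2,0.5,0],[0.4,-0.05,-0.5,0.5,0],[0.4,-0.1,-0.8,0.5,0],[0.4,-0.15,-1,0.5,0]]'
python3 -m crank '[[0.4,-0.05,-0.3,0,0],[0.4,-0.1,-0.6,0,0],[0.4,-0.15,-0.9,0,0],[0.4,-0.18,-1,0,0],[0.4,-0.18,-1,0,0]]'
python3 -m crank '[[0.4,0,-0.3,0,0],[0.4,0,-0.56,0,0],[0.4,0,-0.56,-0.2,0],[0.4,0,-0.56,-0.4,0],[0.4,0,-0.56,-0.48,0]]'
python3 -m crank '[[0.4,0,0,-0.01,0],[0.4,0,0,-0.01,0],[0.4,0,0,-0.01,0]]'
```

```text
time: 13.48
position: [0.5577, -0.0125, 0.1063]
tool_rot: [2.052, 2.378, -0.001]
ft_force: [-0.4, 0.8, -1.1]
grip_width: 0.494
grip_force: 20.0
time: 14.1
position: [0.5214, -0.211, 0.1061]
tool_rot: [-2.054, -2.377, 0.001]
ft_force: [-0.4, 0.2, -1.3]
grip_width: 0.492
grip_force: 20.0
time: 14.72
position: [0.522, -0.3173, 0.0074]
tool_rot: [-2.041, -2.381, 0.0]
ft_force: [-5.1, 1.9, 22.7]
grip_width: 0.495
grip_force: 20.0
time: 15.1
position: [0.5236, -0.3209, 0.0095]
tool_rot: [2.046, 2.381, 0.001]
ft_force: [-0.2, 0.3, -1.1]
grip_width: 0.496
grip_force: 20.0
```

```bash
python3 -m crank '[[0.4,0,0,-0.01,0],[0.4,0,0,-0.01,0],[0.65,0,0,-0.01,0],[0.65,0,0,-0.01,0],[0.65,0,0,-0.01,0]]'
python3 -m crank '[[0.7,0,0,0.3,0],[0.8,0,0,0.6,0],[0.9,0,0.1,0.9,-0.02],[1,0.1,0.3,1,-0.05],[1,0.3,0.5,1,-0.08]]'
python3 -m crank '[[1,0.1,0.1,0.1,-0.03],[1,0.2,0.2,0.2,-0.06],[1,0.3,0.35,0.2,-0.09],[1,0.3,0.35,0.2,-0.12],[1,0.3,0.35,0.2,-0.156]]'
python3 -m crank '[[1,0,0,0,-0.03],[1,0,0,0,-0.03]]'
python3 - <<'E'
from h import *
from scipy.spatial.transform import Rotation as Ro
c=get_calibration('wrist');a=save('wrist','w8');s=get_state();print(s['position'],np.degrees(np.arctan2(*Ro.from_rotvec(s['tool_rot']).as_matrix()[:2,1][::-1])))
t=save('top','t8')
u=np.array([np.cos(np.radians(13.4)),np.sin(np.radians(13.4)),0]);v=np.array([-u[1],u[0],0]);C=np.array([.658,-.1326,.121])
im=cv2.imread('pics/w8.png')
P=np.array([proj('wrist',C+i*.056*u+j*.034*v,c) for i,j in((1,1),(1,-1),(-1,-1),(-1,1))]).astype(int)
cv2.polylines(im,[P],True,(0,255,0),1);cv2.imwrite('pics/w8m.png',im)
a=cv2.cvtColor(t,cv2.COLOR_RGB2HSV);H,S,V=[a[:,:,i].astype(int) for i in range(3)]
rect(a,((H<6)|(H>174))&(S>140),355,430,215,300,.042,'red',op=0)
rect(a,(H>=21)&(H<34)&(S>110)&(V>110),395,430,225,270,.042,'x'); rect(a,(H>=21)&(H<34)&(S>120),370,420,225,262,.042,'yel',op=3)
E
```

```text
time: 15.72
position: [0.5225, -0.3208, 0.0063]
tool_rot: [-2.048, -2.382, -0.0]
ft_force: [-0.4, 0.2, -0.4]
grip_width: 0.639
grip_force: 0.0
time: 16.35
position: [0.5835, -0.2217, 0.2099]
tool_rot: [2.58, 1.786, 0.008]
ft_force: [-0.3, -0.3, 1.1]
grip_width: 0.976
grip_force: 0.0
time: 16.98
position: [0.6428, -0.1502, 0.246]
tool_rot: [3.111, 0.435, -0.001]
ft_force: [-0.2, 0.7, -0.8]
grip_width: 0.998
grip_force: 0.0
time: 17.23
position: [0.6425, -0.1508, 0.246]
tool_rot: [3.137, 0.151, -0.001]
ft_force: [-0.5, 0.1, -0.7]
grip_width: 1.0
grip_force: 0.0
[ 0.64253743 -0.15078022  0.24611442] -84.38727950652704
red px [410.5 271.5] [15. 15.] mm [ 444.8 -385.6] [38.7 38.7] ang 87.6
x px [421. 268.] [0. 0.] mm [ 453.9 -413.1] [0. 0.] ang 0.0
yel px [388.5 244. ] [8. 5.] mm [ 515.2 -332.5] [11. 25.] ang 57.5
```

View pics/w8m.png

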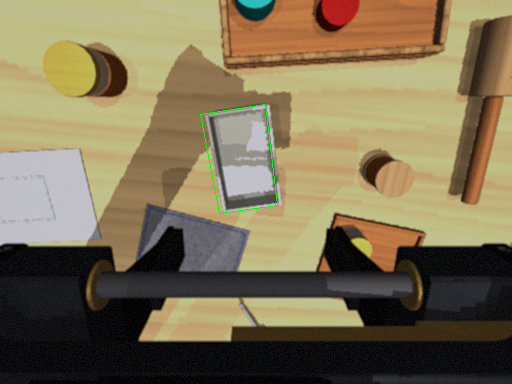

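The projected outline fits the top tray's rim at (240,158), and both tins are in the caddy. I'll correct the yaw and go down on the tray.

```bash
python3 -m crank '[[1,0.005,0.07,-0.2,0.022],[1,0.005,0.074,-0.45,0.022],[1,0.005,0.074,-0.7,0.022],[1,0.005,0.074,-0.85,0.022],[1,0.005,0.074,-0.89,0.022]]'
python3 -m crank '[[0.7,0,0,0,0],[0.7,0,0,0,0],[0.7,0,0,0,0],[0.7,0,0,0,0],[0.7,0,0,0,0]]' 20
python3 - <<'E'
from h import *
save('wrist','w9')
E
```

```text
time: 17.95
position: [0.6422, -0.1354, 0.0662]
tool_rot: [-3.119, -0.368, 0.005]
ft_force: [0.2, -0.0, 0.6]
grip_width: 0.998
grip_force: 0.0
time: 18.58
position: [0.6449, -0.1371, 0.0702]
tool_rot: [3.119, 0.364, 0.005]
ft_force: [0.6, -1.9, 5.5]
grip_width: 0.785
grip_force: 19.9
```

View pics/w9.png

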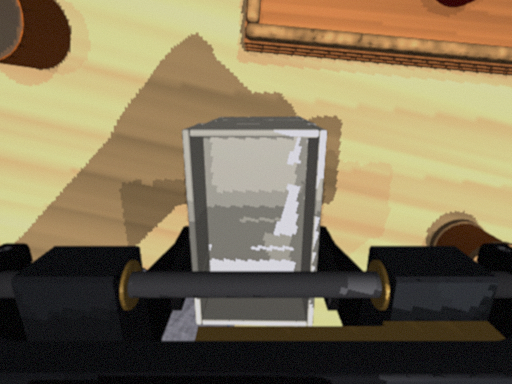

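The tray is gripped with the fingers level at its sides. I'll lift it and check that the middle tray stayed.

```bash
python3 -m crank '[[0.7,0,0,0.05,0],[0.7,0,0,0.15,0],[0.7,0,0,0.3,0],[0.7,0,0,0.5,0],[0.7,0,0,0.5,0]]' 25
python3 -m crank '[[0.7,-0.05,0.1,0,0.025],[0.7,-0.1,0.3,0,0.05],[0.7,-0.15,0.5,0,0.08],[0.7,-0.2,0.7,0,0.11],[0.7,-0.25,0.8,0,0.13]]'
python3 -m crank '[[0.7,-0.1,0.2,0,0.03],[0.7,-0.2,0.4,0,0.06],[0.7,-0.23,0.62,0,0.09],[0.7,-0.23,0.62,0,0.107],[0.7,-0.23,0.62,0,0.107]]'
python3 - <<'E'
from h import *
from scipy.spatial.transform import Rotation as Ro
save('wrist','w10');s=get_state();print(s['position'],np.degrees(np.arctan2(*Ro.from_rotvec(s['tool_rot']).as_matrix()[:2,1][::-1])))
t=save('top','t10');a=cv2.cvtColor(t,cv2.COLOR_RGB2HSV);H,S,V=[a[:,:,i].astype(int) for i in range(3)]
rect(a,S<40,290,345,155,222,.083,'tray',op=3)
cv2.imwrite('pics/m10.png',np.vstack([cv2.resize(cv2.imread('pics/w10.png'),(600,450)),np.zeros((1,600,3),np.uint8)]))
print('outline front mid',ray('top',203.7,236,.003))
E
```

```text
time: 19.25
position: [0.6458, -0.1367, 0.173]
tool_rot: [3.119, 0.365, 0.01]
ft_force: [1.0, -0.4, -0.8]
grip_width: 0.785
grip_force: 24.9
time: 19.88
position: [0.5924, 0.0278, 0.1677]
tool_rot: [-2.71, -1.585, 0.001]
ft_force: [0.3, 0.1, -1.2]
grip_width: 0.784
grip_force: 24.9
time: 20.5
position: [0.5469, 0.1482, 0.1679]
tool_rot: [-2.047, -2.382, 0.002]
ft_force: [-0.3, -0.1, -1.2]
grip_width: 0.78
grip_force: 24.9
[0.54724189 0.1474548  0.16804105] 8.507014545189774
tray px [313. 189.] [43.2 23.8] mm [ 657.2 -130.5] [111.7  60.9] ang 13.2
outline front mid [0.53716268 0.16226532 0.003     ]
```

View pics/w10.png

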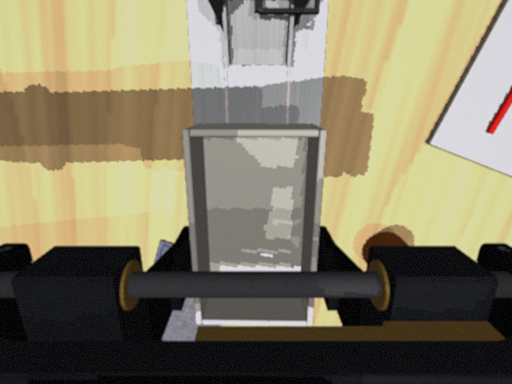

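The middle tray hasn't moved and the carried tray is in line with the spout. I'll lower it in front of the spout and slide it under.

```bash
python3 -m crank '[[0.7,0.01,0,-0.25,0],[0.7,0.01,0,-0.5,0],[0.7,0.01,0,-0.7,0],[0.7,0.01,0,-0.8,0],[0.7,0.01,0,-0.83,0]]'
python3 -m crank '[[0.7,-0.01,0.07,0,0],[0.7,-0.02,0.15,0,0],[0.7,-0.035,0.23,0,0],[0.7,-0.044,0.297,0,0],[0.7,-0.044,0.297,0,0]]'
python3 - <<'E'
from h import *
c=get_calibration('wrist');save('wrist','w11');print(get_state()['position'])
im=cv2.imread('pics/w11.png')
ex=np.array([-.148,.989,0]);ey=np.array([-.989,-.148,0]);C=np.array([.5384,.2206,.003])
P=np.array([proj('wrist',C+i*.0585*ex+j*.037*ey,c) for i,j in((1,1),(1,-1),(-1,-1),(-1,1))]).astype(int);cv2.polylines(im,[P],True,(0,255,0),1)
P=np.array([proj('wrist',C+[0,0,.045+.004]+i*.056*ex+j*.034*ey,c) for i,j in((1,1),(1,-1),(-1,-1),(-1,1))]).astype(int);cv2.polylines(im,[P],True,(255,0,0),1)
cv2.imwrite('pics/w11m.png',im)
E
```

```text
time: 21.22
position: [0.5494, 0.1473, 0.0017]
tool_rot: [-2.049, -2.381, 0.002]
ft_force: [0.5, 0.1, -0.6]
grip_width: 0.778
grip_force: 24.9
time: 21.85
position: [0.5404, 0.2095, 0.0024]
tool_rot: [-2.044, -2.386, -0.001]
ft_force: [-0.2, 0.0, -1.3]
grip_width: 0.777
grip_force: 24.9
[0.54063722 0.20803823 0.0023475 ]
```

View pics/w11m.png

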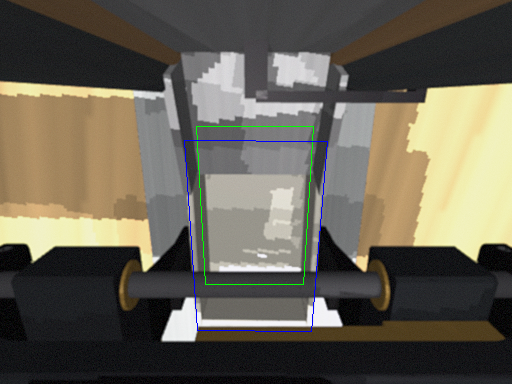

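The tray is in under the lip and between the cheeks. I'll set it down, release and rise.

```bash
python3 -m crank '[[0.7,0,0,-0.01,0],[0.7,0,0,-0.018,0],[0.7,0,0,-0.025,0],[0.7,0,0,-0.028,0],[0.7,0,0,-0.028,0]]'
python3 -m crank '[[1,0,0,0,0],[1,0,0,0,0],[1,0,0,0,0],[1,0,0,0,0],[1,0,0,0,0]]'
python3 -m crank '[[1,0,0,0.1,0],[1,0,0,0.3,0],[1,0,0,0.6,0],[1,0,0,0.9,0],[1,0,0,1,0]]'
python3 - <<'E'
from h import *
c=get_calibration('wrist');save('wrist','w12');t=save('top','t12');print(get_state()['position'])
# rim near-end (front) edge of tray in top view
a=cv2.cvtColor(t,cv2.COLOR_RGB2HSV);S=a[:,:,1].astype(int)
im=cv2.imread('pics/w12.png')
ex=np.array([-.148,.989,0]);ey=np.array([-.989,-.148,0]);C=np.array([.5384,.2206,.003])
for z,h,l,col in((0,.037,.0585,(0,255,0)),(.045,.034,.056,(255,0,0))):
  P=np.array([proj('wrist',C+[0,0,z]+i*l*ex+j*h*ey,c) for i,j in((1,1),(1,-1),(-1,-1),(-1,1))]).astype(int);cv2.polylines(im,[P],True,col,1)
cv2.imwrite('pics/w12m.png',cv2.resize(im[60:300,150:400],None,fx=2.4,fy=2.4,interpolation=cv2.INTER_CUBIC))
E
```

```text
time: 22.52
position: [0.5409, 0.2067, -0.0028]
tool_rot: [2.048, 2.382, -0.001]
ft_force: [-2.2, -2.0, 5.6]
grip_width: 0.779
grip_force: 24.8
time: 23.15
position: [0.5408, 0.2074, -0.0034]
tool_rot: [2.047, 2.383, 0.0]
ft_force: [-0.4, 0.1, -0.3]
grip_width: 1.002
grip_force: 0.0
time: 23.78
position: [0.5433, 0.2076, 0.2028]
tool_rot: [2.047, 2.38, 0.013]
ft_force: [-0.4, 0.6, -1.1]
grip_width: 0.998
grip_force: 0.0
[0.5429296  0.20786673 0.20118784]
```

View pics/w12m.png

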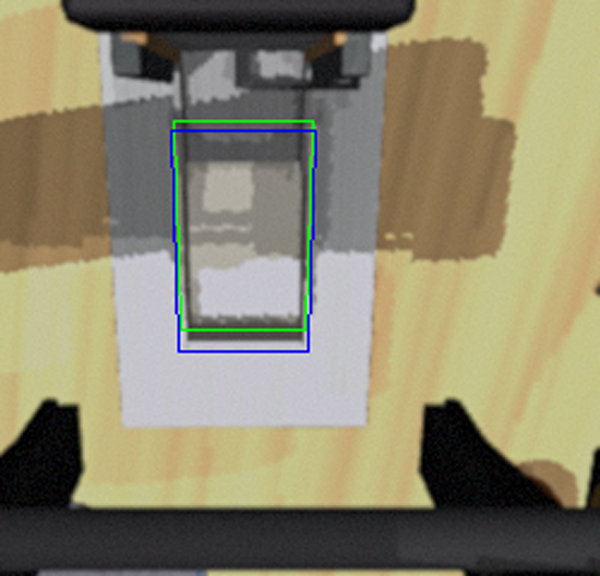

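This was the last picture I'm allowed to view. It shows the tray in the outline, with its front rim edge at crop row 345 against 352 predicted. From here I'll check by numbers. Next is the gate handle.

```bash
python3 -m crank '[[1,0,0,0.2,0.025],[1,0,0,0.4,0.05],[1,0,0.1,0.45,0.08],[1,-0.05,0.3,0.45,0.11],[1,-0.09,0.51,0.45,0.14]]'
python3 -m crank '[[0.6,0,0,0,0.03],[0.6,0,0,0,0.06],[0.6,0,0,0,0.09],[0.6,0,0,0,0.11],[0.6,0,0,0,0.11]]'
python3 - <<'E'
from h import *
from scipy.spatial.transform import Rotation as Ro
s=get_state();print(s['position'],np.degrees(np.arctan2(*Ro.from_rotvec(s['tool_rot']).as_matrix()[:2,1][::-1])),s['joint_positions'])
c=get_calibration('wrist');a=save('wrist','w13');g=a.max(2)
print('bar ctr px',proj('wrist',(.5248,.3105,.255),c), [proj('wrist',np.array([.5248,.3105,.255])+k*np.array([-.989,-.148,0])*.032,c) for k in(1,-1)])
u,v=map(int,proj('wrist',(.5248,.3105,.255),c))
print(g[max(0,v-60):v+60:3,u]);print(g[v,max(0,u-130):u+130:6])
E
```

```text
time: 24.5
position: [0.5223, 0.3097, 0.286]
tool_rot: [-0.835, -3.028, 0.001]
ft_force: [-0.1, -0.8, 0.5]
grip_width: 0.999
grip_force: 0.0
time: 25.12
position: [0.5224, 0.3089, 0.2857]
tool_rot: [0.23, -3.132, 0.001]
ft_force: [-0.1, -0.0, 0.2]
grip_width: 0.612
grip_force: 0.0
[0.52240489 0.30892084 0.28568844] 98.3830839754019 [-0.95903072  0.21095585  0.45873157  1.43247649 -0.09273282  1.52136317
  1.21272448]
bar ctr px (np.float64(253.0460892966797), np.float64(212.2885765260713)) [(np.float64(252.89464237854713), np.float64(173.83508311843906)), (np.float64(253.18556038542854), np.float64(247.70131821729268))]
[ 34  45  55  59  71  99  36  13  12  23  13  23  22  24  20  11  20  22
  17  12  21  15  25  24  27  27  30  18  25  25  22  21 207 235 233 232
 233 235 234 235]
[233 232 233 232 234 233 232 235 234 234 234 232 233 234 232 232 232 234
 232 234  29  15  13  31 109 115 110 116 116 113 108 111 128 129 126 128
 186 142 132 137 140 213 222 212]
```

The bar is centred between the fingers. I'll go down and grip it.

```bash
python3 -m crank '[[0.6,0,0,-0.15,0],[0.6,0,0,-0.28,0],[0.6,0,0,-0.34,0],[0.6,0,0,-0.37,0],[0.6,0,0,-0.37,0]]'
python3 -m crank '[[0.05,0,0,0,0],[0.05,0,0,0,0],[0.05,0,0,0,0],[0.05,0,0,0,0],[0.05,0,0,0,0]]' 20
python3 - <<'E'
from h import *
s=get_state();print(s['position'],s['ft_force'],s['grip_width'],s['grip_force'])
b=save('side','s14');c=get_calibration('side')
im=b
ex=np.array([-.148,.989,0]);ey=np.array([-.989,-.148,0]);O=np.array([.525,.3105,0])
for y in(-.035,-.045,-.04): print(proj('side',O+y*ey+[0,0,.2]))
hs=cv2.cvtColor(b,cv2.COLOR_RGB2HSV);m=((hs[:,:,0]<6)|(hs[:,:,0]>174))&(hs[:,:,1]>120)&(hs[:,:,2]>60)
n,l,st,ce=cv2.connectedComponentsWithStats(m.astype(np.uint8))
for i in range(1,n):
  if 220<ce[i][0]<400 and ce[i][1]>200: print(ce[i],st[i])
E
```

```text
time: 25.8
position: [0.523, 0.3094, 0.213]
tool_rot: [-0.232, 3.133, 0.0]
ft_force: [-0.6, 1.1, 0.6]
grip_width: 0.599
grip_force: 0.0
time: 26.42
position: [0.523, 0.3085, 0.2128]
tool_rot: [0.232, -3.133, 0.002]
ft_force: [-1.2, -2.1, 1.4]
grip_width: 0.162
grip_force: 20.0
[0.52299037 0.30847674 0.21275183] [-1.1627243  -2.14139755  1.44079055] 0.16167111288428562 19.997751116752625
(np.float64(278.0475550472469), np.float64(283.18295577635536))
(np.float64(273.7590896265707), np.float64(283.77538567176987))
(np.float64(275.90444661509963), np.float64(283.47901541069393))
```

Gripped at 14 mm. I'll first press the gate down to its stop for a zero reference, in 2 mm steps.

```bash
python3 -m crank '[[0.05,0,0,0,0],[0.05,0,0,-0.01,0],[0.05,0,0,-0.01,0]]' 50 | grep -E 'pos|ft_|width'
python3 -m crank '[[0.05,0,0,-0.01,0],[0.05,0,0,-0.01,0]]' | grep -E 'pos|ft_'
```

```text
position: [0.523, 0.3085, 0.2117]
ft_force: [-1.2, -4.2, 5.6]
grip_width: 0.154
position: [0.523, 0.3085, 0.2098]
ft_force: [-1.4, -4.3, 6.8]
```

```bash
for i in 1; do python3 -m crank '[[0.05,0,0,-0.01,0],[0.05,0,0,-0.01,0]]' | grep -E 'pos|ft_'; done
python3 -m crank '[[0.05,0,0,-0.005,0],[0.05,0,0,-0.005,0]]' | grep -E 'pos|ft_'
```

```text
position: [0.523, 0.3086, 0.2095]
ft_force: [-3.9, -6.2, 12.7]
position: [0.5231, 0.3087, 0.2094]
ft_force: [-5.6, -5.8, 16.5]
```

The gate is shut at reading z = 0.2094, so the red line corresponds to 0.2494. I'll raise it gradually without overshooting.

```bash
python3 -m crank '[[0.05,0,0,0.05,0],[0.05,0,0,0.1,0],[0.05,0,0,0.15,0],[0.05,0,0,0.18,0],[0.05,0,0,0.18,0]]' | grep -E 'pos|ft_|width'
python3 -m crank '[[0.05,0,0,0.01,0],[0.05,0,0,0.01,0]]' | grep -E 'pos|ft_'
```

```text
position: [0.5229, 0.3085, 0.2418]
ft_force: [2.8, -4.0, -7.9]
grip_width: 0.156
position: [0.5229, 0.3085, 0.2434]
ft_force: [4.0, -3.9, -9.3]
```

```bash
python3 -m crank '[[0.05,0,0,0.01,0],[0.05,0,0,0.02,0],[0.05,0,0,0.025,0],[0.05,0,0,0.025,0]]' | grep -E 'pos|ft_|width'
python3 - <<'E'
from h import *
s=get_state();print(s['position'],s['ft_force'])
b=save('side','s15');hs=cv2.cvtColor(b,cv2.COLOR_RGB2HSV).astype(int);m=(hs[:,:,0]>80)&(hs[:,:,0]<98)&(hs[:,:,1]>130)
m[:200]=0;n,l,st,ce=cv2.connectedComponentsWithStats(m.astype(np.uint8))
print([(ce[i].round(),st[i][4]) for i in range(1,n)])
E
```

```text
position: [0.5229, 0.3085, 0.2483]
ft_force: [4.0, -3.4, -10.3]
grip_width: 0.153
[0.52290597 0.30849988 0.2482688 ] [  4.03346259  -3.43033745 -10.30005823]
[(array([283., 207.]), np.int32(1)), (array([280., 210.]), np.int32(1)), (array([301., 215.]), np.int32(1)), (array([310., 221.]), np.int32(1)), (array([285., 224.]), np.int32(1)), (array([291., 224.]), np.int32(1)), (array([301., 226.]), np.int32(2)), (array([287., 226.]), np.int32(1)), (array([308., 226.]), np.int32(1)), (array([294., 228.]), np.int32(2)), (array([297., 232.]), np.int32(1)), (array([312., 234.]), np.int32(1)), (array([284., 263.]), np.int32(1)), (array([285., 270.]), np.int32(17)), (array([277., 275.]), np.int32(60)), (array([288., 273.]), np.int32(1)), (array([313., 275.]), np.int32(1)), (array([316., 274.]), np.int32(2)), (array([300., 277.]), np.int32(1)), (array([276., 284.]), np.int32(9))]
```

```bash
python3 -m crank '[[0.05,0,0,0.004,0],[0.05,0,0,0.004,0]]' | grep -E 'pos|ft_'
python3 -m crank '[[0.05,0,0,0,0],[0.05,0,0,0,0],[0.05,0,0,0,0],[0.05,0,0,0,0],[0.05,0,0,0,0]]' >/dev/null
python3 -m crank '[[0.05,0,0,0,0],[0.05,0,0,0,0],[0.05,0,0,0,0],[0.05,0,0,0,0],[0.05,0,0,0,0]]' >/dev/null
cat > beads.py <<'E'
from h import *
import sys
for n in('side','top','wrist'):
    b=save(n,n+sys.argv[1]);hs=cv2.cvtColor(b,cv2.COLOR_RGB2HSV).astype(int);m=((hs[:,:,0]>80)&(hs[:,:,0]<98)&(hs[:,:,1]>100)&(hs[:,:,2]>40)).astype(np.uint8)
    k,l,st,ce=cv2.connectedComponentsWithStats(m)
    print(n,[(*ce[i].round().astype(int),int(st[i][4])) for i in range(1,k) if st[i][4]>6])
E
python3 beads.py 16; python3 - <<'E'
from h import *
ex=np.array([-.148,.989,0]);ey=np.array([-.989,-.148,0]);C=np.array([.5384,.2206,.003])
for n in('side','top'): print(n,[tuple(np.round(proj(n,C+i*.045*ex+j*.028*ey+[0,0,.024])).astype(int)) for i,j in((1,1),(1,-1),(-1,-1),(-1,1))])
E
```

```text
position: [0.5229, 0.3085, 0.249]
ft_force: [4.4, -4.3, -10.5]
side [(np.int64(191), np.int64(184), 258), (np.int64(284), np.int64(270), 18), (np.int64(277), np.int64(276), 79)]
top [(np.int64(313), np.int64(120), 262), (np.int64(180), np.int64(228), 30), (np.int64(194), np.int64(227), 28), (np.int64(187), np.int64(231), 31), (np.int64(196), np.int64(238), 27), (np.int64(187), np.int64(241), 31), (np.int64(171), np.int64(244), 26)]
wrist [(np.int64(180), np.int64(150), 140), (np.int64(212), np.int64(150), 79), (np.int64(162), np.int64(154), 169), (np.int64(171), np.int64(171), 303), (np.int64(194), np.int64(175), 138)]
side [(np.int64(297), np.int64(298)), (np.int64(277), np.int64(301)), (np.int64(271), np.int64(273)), (np.int64(290), np.int64(270))]
top [(np.int64(166), np.int64(248)), (np.int64(163), np.int64(228)), (np.int64(196), np.int64(223)), (np.int64(199), np.int64(243))]
```

The top view counts six beads, all inside the tray's area. I'll push the gate shut.

```bash
python3 -m crank '[[0.05,0,0,-0.06,0],[0.05,0,0,-0.12,0],[0.05,0,0,-0.17,0],[0.05,0,0,-0.205,0],[0.05,0,0,-0.215,0]]' | grep -E 'pos|ft_|width'
python3 -m crank '[[0.05,0,0,-0.005,0],[0.05,0,0,-0.01,0],[0.05,0,0,-0.01,0]]' | grep -E 'pos|ft_|width'
```

```text
position: [0.523, 0.3086, 0.2101]
ft_force: [-2.4, -6.7, 7.7]
grip_width: 0.156
position: [0.5231, 0.3087, 0.2095]
ft_force: [-5.3, -7.8, 11.5]
grip_width: 0.154
```

```bash
python3 -m crank '[[0.05,0,0,-0.01,0],[0.05,0,0,-0.01,0]]' | grep -E 'pos|ft_|width'
python3 -m crank '[[0.6,0,0,0.015,0],[0.6,0,0,0.015,0],[0.6,0,0,0.015,0],[0.6,0,0,0.015,0],[0.6,0,0,0.015,0]]' | grep -E 'pos|ft_|width'
python3 -m crank '[[0.6,0,0,0.1,0],[0.6,0,0,0.3,0],[0.6,0,0,0.45,0],[0.8,0,-0.2,0.45,-0.03],[1,0.04,-0.4,0.45,-0.06]]' | grep -E 'pos|ft_|width'
python3 -m crank '[[1,0.05,-0.1,0,-0.03],[1,0.05,-0.1,0,-0.06],[1,0.05,-0.1,0,-0.09],[1,0.05,-0.1,0,-0.12],[1,0.05,-0.1,0,-0.15]]' >/dev/null
python3 -m crank '[[1,0,0,0,-0.03],[1,0,0,0,-0.04],[1,0,0,0,-0.04]]' | grep -E 'pos|rot'
python3 beads.py 17;python3 - <<'E'
from h import *
from scipy.spatial.transform import Rotation as Ro
s=get_state();print(s['position'],np.degrees(np.arctan2(*Ro.from_rotvec(s['tool_rot']).as_matrix()[:2,1][::-1])))
c=get_calibration('wrist');print(proj('wrist',(.5384,.2206,.048),c))
E
```

```text
position: [0.5231, 0.3087, 0.2094]
ft_force: [-7.0, -8.9, 18.7]
grip_width: 0.156
position: [0.5226, 0.3096, 0.2052]
ft_force: [-0.3, -0.7, -0.2]
grip_width: 0.572
position: [0.5307, 0.2291, 0.2958]
ft_force: [1.1, -0.4, -0.2]
grip_width: 0.747
position: [0.5408, 0.2094, 0.2954]
tool_rot: [2.042, 2.388, -0.0]
side [(np.int64(191), np.int64(184), 258), (np.int64(277), np.int64(276), 75), (np.int64(286), np.int64(278), 10)]
top [(np.int64(313), np.int64(120), 262), (np.int64(194), np.int64(227), 30), (np.int64(184), np.int64(230), 59), (np.int64(196), np.int64(238), 27), (np.int64(188), np.int64(241), 31), (np.int64(170), np.int64(244), 22)]
wrist [(np.int64(243), np.int64(127), 90), (np.int64(263), np.int64(160), 342), (np.int64(243), np.int64(157), 113), (np.int64(246), np.int64(173), 119)]
[0.54082324 0.2093554  0.29543951] 8.938632978933237
(np.float64(254.2226187158155), np.float64(150.79570121703168))
```

The gate is shut at 0.2094 and all the beads are in the tray. I'll re-grip the tray.

```bash
python3 -m crank '[[1,0,-0.005,-0.3,-0.001],[1,0,-0.01,-0.55,-0.001],[1,0,-0.01,-0.8,-0.001],[1,0,-0.01,-1,-0.001],[1,0,-0.01,-1,-0.001]]' | grep -E 'pos|ft_'
python3 -m crank '[[1,0,0,-0.2,0],[1,0,0,-0.35,0],[1,0,0,-0.45,0],[1,0,0,-0.475,0],[1,0,0,-0.475,0]]' | grep -E 'pos|ft_'
python3 -m crank '[[0.7,0,0,0,0],[0.7,0,0,0,0],[0.7,0,0,0,0],[0.7,0,0,0,0],[0.7,0,0,0,0]]' 25 | grep -E 'pos|ft_|grip'
```

```text
position: [0.5382, 0.2063, 0.0925]
ft_force: [-0.1, -0.1, 0.1]
position: [0.5417, 0.2077, 0.0015]
ft_force: [-1.1, 0.6, -0.1]
position: [0.5412, 0.2076, 0.0011]
ft_force: [-0.8, -0.8, 3.3]
grip_width: 0.778
grip_force: 25.0
```

```bash
python3 -m crank '[[0.7,0,0,0.01,0],[0.7,0,0,0.02,0],[0.7,0.005,-0.03,0.02,0],[0.7,0.012,-0.08,0.02,0],[0.7,0.022,-0.15,0.02,0]]' | grep -E 'pos|ft_'
python3 -m crank '[[0.7,0.01,-0.07,0,0],[0.7,0.02,-0.14,0,0],[0.7,0.03,-0.2,0.02,0],[0.7,0.03,-0.2,0.1,0],[0.7,0.03,-0.2,0.2,0]]' | grep -E 'pos|ft_'
python3 -m crank '[[0.7,0,0,0.1,-0.01],[0.7,-0.03,-0.08,0.15,-0.02],[0.7,-0.08,-0.22,0.15,-0.035],[0.7,-0.14,-0.38,0.15,-0.045],[0.7,-0.2,-0.54,0.15,-0.054]]' | grep -E 'pos|ft_'
python3 -m crank '[[0.7,-0.06,-0.16,0,0],[0.7,-0.11,-0.3,0,0],[0.7,-0.16,-0.43,0,0],[0.7,-0.175,-0.51,0,0],[0.7,-0.175,-0.51,0,0]]' | grep -E 'pos|ft_|rot'
python3 - <<'E'
from h import *
from scipy.spatial.transform import Rotation as Ro
s=get_state();print(s['position'],np.degrees(np.arctan2(*Ro.from_rotvec(s['tool_rot']).as_matrix()[:2,1][::-1])),s['grip_width'])
E
python3 beads.py 18
```

```text
position: [0.5452, 0.1763, 0.0043]
ft_force: [-0.0, -0.4, -1.7]
position: [0.5513, 0.1379, 0.0458]
ft_force: [-0.0, 1.3, -1.3]
position: [0.5115, 0.029, 0.0758]
ft_force: [0.4, -0.3, -0.2]
position: [0.4765, -0.0735, 0.075]
tool_rot: [2.425, 1.997, 0.002]
ft_force: [-0.2, 0.2, -2.2]
[ 0.47649581 -0.07347883  0.07500733] -11.05101610243703 0.7829208808172701
side [(np.int64(191), np.int64(184), 257), (np.int64(300), np.int64(194), 181)]
top [(np.int64(313), np.int64(120), 261), (np.int64(279), np.int64(252), 9), (np.int64(276), np.int64(264), 20)]
wrist [(np.int64(233), np.int64(225), 2606), (np.int64(277), np.int64(199), 950), (np.int64(272), np.int64(236), 793), (np.int64(272), np.int64(266), 304)]
```

```bash
python3 -m crank '[[0.7,0,0,-0.15,0],[0.7,0,0,-0.27,0],[0.7,0,0,-0.33,0],[0.7,0,0,-0.36,0],[0.7,0,0,-0.37,0]]' | grep -E 'pos|ft_'
python3 -m crank '[[0.7,0,0,-0.005,0],[1,0,0,-0.005,0],[1,0,0,-0.005,0],[1,0,0,-0.005,0],[1,0,0,-0.005,0]]' | grep -E 'pos|ft_|width'
python3 -m crank '[[1,0,0,0.1,0],[1,0,0,0.35,0],[1,0,0,0.65,0],[1,0,-0.1,0.9,0],[1,0,-0.3,1,0]]' | grep -E 'pos|ft_'
python3 -m crank '[[1,0.1,-0.25,0,0],[1,0.1,-0.5,0.1,0],[1,0.1,-0.75,0.2,0],[1,0.1,-1,0.2,0],[1,0.1,-1,0.2,0]]' | grep -E 'pos|ft_'
python3 beads.py 19
python3 - <<'E'
from h import *
t=cv2.imread('pics/top19.png');a=cv2.cvtColor(t,cv2.COLOR_BGR2HSV);H,S,V=[a[:,:,i].astype(int) for i in range(3)]
# tray rim brighter than mat
print(V[257,245:330:3],V[225:295:3,285])
rect(a,(S<40)&(V>115),240,330,222,295,.048,'tray?',op=2)
rect(a,(S<40),240,330,222,295,.003,'mat',op=3)
rect(a,(S<40),290,345,155,222,.083,'stack',op=3)
rect(a,((H<6)|(H>174))&(S>140),355,430,215,300,.042,'red')
m=(H>=20)&(H<34)&(S>110)&(V>90);rect(a,m,374,402,230,258,.042,'yel',op=2)
u=np.array([.187,.982,0]);v=np.array([-.982,.187,0]);C=np.array([.4788,-.0601,.048])
print([np.round(proj('top',C+i*.056*u+j*.034*v)).tolist() for i,j in((1,1),(1,-1),(-1,-1),(-1,1))])
E
```

```text
position: [0.4764, -0.0723, 0.001]
ft_force: [-6.3, 1.8, 14.1]
position: [0.4764, -0.0726, -0.0004]
ft_force: [-1.0, 0.2, 0.8]
grip_width: 0.997
position: [0.4782, -0.1318, 0.2026]
ft_force: [0.5, -0.6, -1.0]
position: [0.4933, -0.3383, 0.2393]
ft_force: [-0.6, 0.5, -0.3]
side [(np.int64(191), np.int64(184), 257), (np.int64(300), np.int64(207), 181)]
top [(np.int64(313), np.int64(120), 261), (np.int64(282), np.int64(253), 35), (np.int64(291), np.int64(255), 29), (np.int64(300), np.int64(257), 31), (np.int64(287), np.int64(263), 101)]
wrist []
[159 158 159 101 102 101 100 155 159 157 157 157 131 140  94 119 120  94
 120  84  84  73  70  67 115 124 124 125 125] [158 159 156 153 102 105  89 151 141 108 113 157 100 117 104 107  63  70
  66 122 127 129 127 126]
tray? px [284.9 258.3] [40.9 25. ] mm [478.5 -58.9] [107.   65.2] ang 79.4
mat px [284.4 257.5] [61.4 43.2] mm [478.9 -59.7] [166.9 117.6] ang 79.1
stack px [313. 189.] [43.2 23.8] mm [ 657.5 -130.5] [111.4  60.9] ang 13.2
red px [410.5 271.5] [15. 15.] mm [ 444.9 -385.5] [38.5 39.3] ang 0.1
yel px [387.5 243. ] [14.  9.] mm [ 518.7 -328.9] [23.5 36.9] ang 87.8
[[262.0, 267.0], [267.0, 241.0], [309.0, 249.0], [304.0, 275.0]]
```

The tray is centred on the mat at (478.5,-58.9), 79.4°, against the mat's 79.1°, and six beads are in it. I'll move the arm clear to check the yellow tin and the gate side.

```bash
python3 -m crank '[[1,0,0.25,0.1,0],[1,0,0.5,0.1,0],[1,0,0.75,0.1,0],[1,0,1,0.1,0],[1,0,1,0.1,0]]' >/dev/null
python3 -m crank '[[1,-0.05,0.25,0,0],[1,-0.1,0.5,0,0],[1,-0.1,0.75,0,0],[1,-0.1,1,0,0],[1,-0.1,1,0,0]]' | grep -E 'pos|ft_'
python3 beads.py 20
python3 - <<'E'
from h import *
t=cv2.imread('pics/top20.png');a=cv2.cvtColor(t,cv2.COLOR_BGR2HSV);H,S,V=[a[:,:,i].astype(int) for i in range(3)]
rect(a,((H<6)|(H>174))&(S>140),355,430,215,300,.042,'red')
rect(a,(H>=24)&(H<34)&(S>110)&(V>80),370,410,225,262,.042,'yel',op=2)
rect(a,(H>=22)&(H<34)&(S>120)&(V>80),220,255,145,175,.089,'jar',op=2)
t0=cv2.imread('pics/t0.png');d=cv2.absdiff(t,t0).max(2)
for n,(x0,x1,y0,y1) in dict(jar=(222,256,142,178),spool=(376,406,182,212)).items(): print(n,(d[y0:y1,x0:x1]>40).sum())
E
```

```text
position: [0.4753, 0.0724, 0.2591]
ft_force: [-0.3, -1.2, -0.4]
side [(np.int64(191), np.int64(184), 258), (np.int64(300), np.int64(207), 177)]
top [(np.int64(313), np.int64(120), 262), (np.int64(282), np.int64(253), 33), (np.int64(291), np.int64(255), 28), (np.int64(300), np.int64(257), 35), (np.int64(287), np.int64(264), 105)]
wrist [(np.int64(270), np.int64(242), 717), (np.int64(505), np.int64(238), 126)]
red px [410.5 272. ] [14. 15.] mm [ 443.6 -385.5] [35.9 38.9] ang 0.1
yel px [384.  242.5] [15. 16.] mm [ 519.9 -319.8] [42.2 39.2] ang 90.0
jar px [239.  159.5] [21. 22.] mm [734.1  60.1] [57.3 55.4] ang 89.7
jar 0
spool 0
```

Everything checks out, so I'm handing the job in.

```bash
python3 -c "
from bench import *
print(get_state()['time'],close_job())"
```

```text
the job is handed in; nothing more can be done
42.9 None
```

The job is handed in at 42.9 s: both tins stand in the caddy, the gate was raised to about 39.6 mm by arm position (pointer not checked by eye) and is shut again, the tray with all six beads lies centred lengthwise on the mat, and the jar, spool and other two trays are undisturbed.

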